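# Hang a second instrument cassette on the drying hook

## Task

Take the green instrument cassette out of the white draining rack and hang it by its eye on the drying stand's hook, in front of the blue cassette that already hangs there, so that both hang freely, upright and square across the hook bar. Do not knock or shift the blue cassette along the hook, and leave the orange cassette standing in the rack.

Things in the scene. Friction and masses are not known exactly. Their poses are not given: they have to be found in the camera images.
- green_eye (a point): Centre of the eye (46 wide x 40 high) of the loose GREEN cassette, about 0.1 kg; x square to its flat side, y along its width, z up. Below the eye a tray 12 thick (x), 90 wide, 90 high, its underside 110 below this point. Above it a crossbar 66 wide, 8 thick, 10 high, underside 20 above this point; on that a grip tab 10 thick (x), 24 wide (y), 40 high, its middle 50 above this point (mm).
- orange_eye (a point): The same point of the ORANGE cassette, same make and axes. Green and orange stand upright and parallel in the two slots of a white rack, 80 mm apart along x, either order. A slot is 15 mm wide, holds the lowest 30 mm of the tray between two ridges, open above and at the ends; lift straight up.
- blue_eye (a point): The same point of the BLUE cassette, same make and axes. It hangs on the rear of the hook, its crossbar lying on the bar, its flat side square to the bar; its middle is 85 to 105 mm behind the tip. The bar between it and the lip is free. A hung cassette has its eye centre 20 mm below the bar's upper face.
- hook (a point): Tip of the fixed drying stand's hook, a level flat steel bar 20 wide, 6 thick, upper face 190 above the counter. Point: front end of the bar, mid-width, level with its upper face. x runs from the tip along the bar to the post (130 long, post no higher than the bar), y across, z up. At the tip a lip 6 long (x), 20 wide, rises 12 above the upper face. Base plate 12 thick below (mm).

How it is judged:
At the end, for the whole second after the job is handed in: Green hangs at rest by its eye on the bar, 8-94 mm behind the tip: eye centre 20 +-8 mm below the bar's top, within 20 mm of its middle line. Blue still hangs at rest and orange stands in the rack, each within 20 mm of its start. All upright to 11 deg; green and blue square to the bar to 20 deg (x of green_eye in the frame of hook between 0.008 and 0.094 m and y of green_eye in the frame of hook between -0.02 and 0.02 m and z of green_eye in the frame of hook between -0.028 and -0.012 m and angle between each of green_eye, blue_eye, orange_eye's own z axis and vertical below 0.2 rad and angle between the x axis of each of green_eye, blue_eye and the x axis of hook, either way round below 0.35 rad and linear speed of each of green, blue below 0.03 m/s and distance of each of blue_eye, orange_eye from where it was at the start of the episode below 0.02 m); the robot touches nothing.
It fails at once if the blue cassette is shifted or swung by more than 40 mm, or knocked off the hook (distance of blue_eye from where it was at the start of the episode above 0.04 m).
It fails at once if the orange cassette is shifted, lifted or tipped by more than 40 mm (distance of orange_eye from where it was at the start of the episode above 0.04 m).
It also fails if it takes over 53 s, if anything falls off the work surface, if the arm or the gripper's body presses on something with over 40 N, if the wrist force passes 120 N, or if a joint passes its speed limit or range.

## Robot

A 6-joint arm with a two-finger parallel gripper is mounted at the origin on the work surface. World frame = base frame: x ahead of the robot, y to its left, z up, the work surface at z = 0. Lengths are in m, angles in rad, forces in N, time in s.
With the tool pointing down it reaches from about 0.275 to 0.85 m from the base axis. Payload 5.2 kg.
Tool frame: the origin (TCP) lies at the very end of the fingers, on their centre line; the grasp point (between the pads) lies 19 mm behind it (bot.grip_depth is the z of the grasp point in the tool frame, in m); z points along the fingers, y is the direction in which the jaws open and shut (so a half turn about z gives the same grasp; the last joint's range is limited). The gripper opens to 85 mm and grips with 20 to 120 N. Pads are 22 mm wide; open, the fingers measure 114 mm over their backs; the gripper's body (76 mm by 85 mm) begins 54 mm behind the grasp point. The pads swing forward as they close: fully open they stand 13 mm farther back than shut.
Start: joints at [1.143, 0.259, 1.535, -0, 1.348, -0.203], TCP at [0.123, 0.536, 0.231] pointing down, gripper open.
Joint ranges: [-3.14, 3.14], [-0.91, 2.08], [0.19, 2.58], [-1.22, 4.36], [0.22, 2.71], [-3.12, 3.12]. Speed limits (rad/s): [2.57, 2.57, 3.14, 3.14, 3.14, 3.14].

## Interface

Orientations are given as a 3x3 rotation matrix whose columns are the frame's x, y, z axes.
In Python, from bench import sense, vision, job, bot gives the robot as it stands.
- The arm moves only by the tool jog_arm, never from a script. Its argument "increments" is one flat list of numbers, 6 for each row, row after row: the shift along the tool's x, y, z in m, then the turn, a rotation vector about the tool's x, y, z in degrees. A call has 1 to 10 rows; each row is the pose to reach, as a shift and turn from the pose commanded when the call began, along the tool's axes at that moment; what a row does not reach only later rows make up. A row lasts 1/10 s, in which the tool goes at most 50 mm and 8.59 degrees, less where a joint would pass 70% of its speed; a pose out of reach is approached as far as the arm can. A call with a gripper value outside its range is refused whole. "jaw" is the closure, from 0 (fully open) to 1 (shut), set as the call begins (left out, the last holds). The fingers move at their own pace and stop on an object; the grip force is fixed at half the most. Time passes only in rows, so rows that repeat a pose let the fingers close. It gives the time, the measured TCP pose, the force and the opening at its end, in the units of the state.
- sense(): the state, without advancing time (a new reading comes with each control period).
- vision.read_camera(name): name is "scene" or "top" or "wrist"; returns a dict with "image" (480x640x3 uint8, blue, green, red), "mtx" (3x3 intrinsics, pixels), "dist_coeffs" ([k1, k2, p1, p2, k3] as OpenCV has them; the pictures are not rectified), "view" (4x4, takes a point from world to camera coordinates). Camera axes: x right, y down, z forward; pixel columns grow to the right and rows downward; lengths in m; the calibration is good to about 2 mm. A picture is of the moment at which its call begins. There is no depth.
- job.sign_off(): hands the job in, once; it reports no verdict.
The state is a dict: "time": time; "joint_positions": joint angles; "dq": joint speeds; "tau": joint torques, N m; "position": TCP position; "orientation": TCP orientation; "contact_force": force on the tool from outside, world axes, zero at the start; "ft_torque": the same for the moment, N m; "width": finger opening in m.
Only numpy, scipy, OpenCV 4.12 (cv2) and the standard library are available. Lean on these libraries where they do the work, as an engineer would, in place of code of your own. Each camera call takes 0.05 s, during which the arm holds its last target. There are 200 camera calls.

## Working session

There is one attempt and no reset: what is moved stays moved. The work goes in short steps, Python scripts to look and compute and a tool call to move; the robot and the scene stay as the last step left them, time stands still between calls to the robot, and variables do not carry over. Pictures are saved under pics/ and viewed, about 8 in all and at most 12, crops included, and the job is handed in when it is done.

Besides the shell and the picture viewer there is one more tool, called after "Emit:" by a JSON object that holds its "name" and its "arguments". jog_arm: Moves the arm, as the interface text tells. Its arguments: {"type":"object","properties":{"increments":{"type":"array"},"jaw":{"type":"number"}},"required":["increments"]}

```bash
mkdir -p pics; python3 - <<'E'
from bench import sense, vision, job, bot
import cv2,numpy as np,pickle
s=sense();print(s['time'],s['position'],s['orientation'],s['width'],bot.grip_depth)
for n in("scene","top"):
    c=vision.read_camera(n);cv2.imwrite(f"pics/{n}1.png",c["image"]);pickle.dump(c,open(f"{n}1.pkl","wb"))
    v=np.array(c['view']);print(n,(-v[:3,:3].T@v[:3,3]).round(3),v[2,:3].round(2),c['mtx'][0][0])
E
```

```text
0.0 [0.12233815 0.53567455 0.23046161] [[-9.74835668e-01  2.22923274e-01 -7.96854162e-04]
 [ 2.22924345e-01  9.74834257e-01 -1.70534633e-03]
 [ 3.96639347e-04 -1.84007062e-03 -9.99998228e-01]] 0.0852820973834779 -0.0187
scene [ 1.229 -0.339  0.736] [-0.71  0.34 -0.61] 518.2848264722866
top [ 0.524 -0.     0.947] [ 0.07 -0.03 -1.  ] 484.91911349084455
```

View pics/scene1.png

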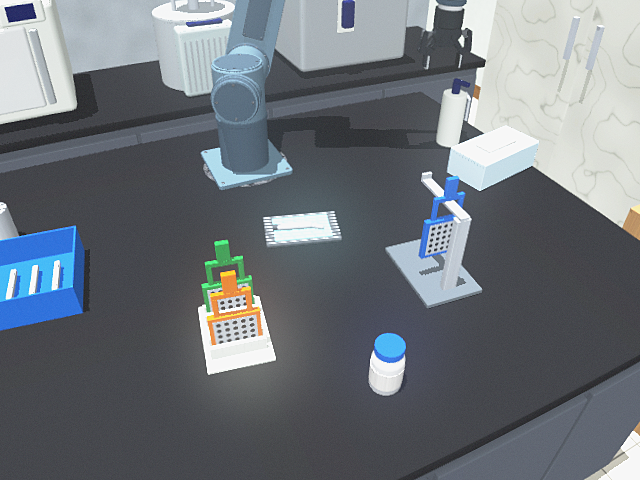

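View pics/top1.png

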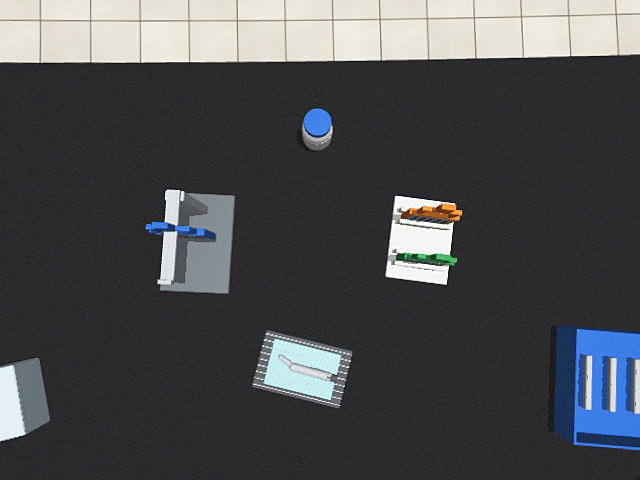

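Scene: green (tab ~(222,245)) stands behind orange (tab ~(229,280)). Blue hangs on the hook bar, which runs from the lip (427,177) to the post (460,215). Top: green tab ~(450,260), orange ~(452,212), bar from lip (164,282) to post (174,192), with the tip towards the robot.

```bash
cat > h.py <<'E'
import cv2,numpy as np,pickle
def ray(c,p):
    u=cv2.undistortPoints(np.array([[p]],float),np.array(c['mtx']),np.array(c['dist_coeffs']))[0,0]
    v=np.array(c['view']);R=v[:3,:3];d=R.T@np.array([u[0],u[1],1]);return -R.T@v[:3,3],d/np.linalg.norm(d)
def onz(c,p,z):
    o,d=ray(c,p);return o+d*(z-o[2])/d[2]
def tri(c1,p1,c2,p2):
    o1,d1=ray(c1,p1);o2,d2=ray(c2,p2)
    t=np.linalg.lstsq(np.c_[d1,-d2],o2-o1,rcond=None)[0];a=o1+t[0]*d1;b=o2+t[1]*d2
    return (a+b)/2,np.linalg.norm(a-b)
def proj(c,P):
    v=np.array(c['view']);r=cv2.Rodrigues(v[:3,:3])[0]
    return cv2.projectPoints(np.array(P,float).reshape(-1,3),r,v[:3,3],np.array(c['mtx']),np.array(c['dist_coeffs']))[0][:,0]
def load(n): return pickle.load(open(n+".pkl","rb"))
E
python3 - <<'E'
from h import *
t=load("top1")["image"];s=load("scene1")["image"]
f=lambda im,x,y,w,h,k:cv2.resize(im[y:y+h,x:x+w],None,fx=k,fy=k,interpolation=cv2.INTER_CUBIC)
o=np.zeros((600,800,3),np.uint8)
o[:300,:400]=f(t,380,200,80,60,5)[:300,:400]
o[:300,:400]=f(t,385,200,80,60,5)
a=f(t,385,195,80,96,4) # 320x384
o[:]=0;o[:384,:320]=a;o[:448,320:640]=f(t,145,185,80,112,4)
cv2.imwrite("pics/ct.png",o[:450,:640])
o[:]=0;o[:560,:320]=f(s,195,235,80,140,4);o[:560,320:720]=f(s,390,170,100,140,4)
cv2.imwrite("pics/cs.png",o)
E
```

```text
(no output)
```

View pics/ct.png

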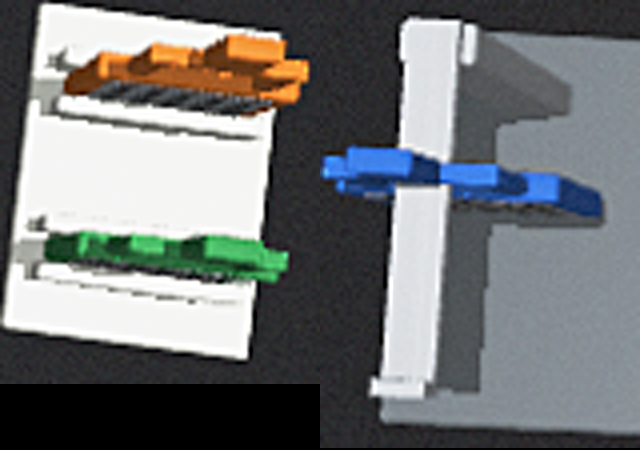

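View pics/cs.png

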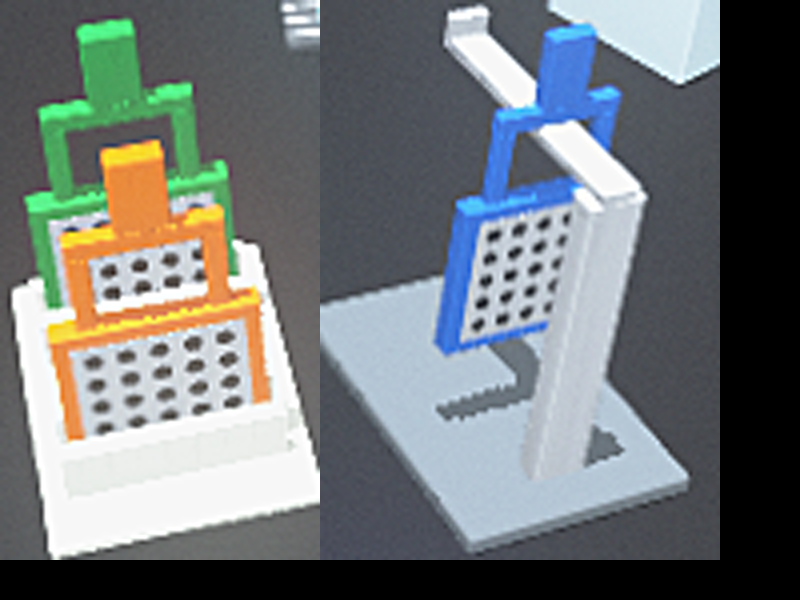

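```bash
python3 - <<'E'
from h import *
T=load("top1");S=load("scene1")
a=lambda x,y:((x+.5)/4-.5+385,(y+.5)/4-.5+195)
b=lambda x,y:((x-320+.5)/4-.5+145,(y+.5)/4-.5+185)
g=lambda x,y:((x+.5)/4-.5+195,(y+.5)/4-.5+235)
k=lambda x,y:((x-320+.5)/4-.5+390,(y+.5)/4-.5+170)
r=lambda p:np.round(p,4)
print("green tab",*map(r,tri(T,a(228,248),S,g(105,28))))
print("orange tab",*map(r,tri(T,a(250,48),S,g(132,150))))
print("blue tab",*map(r,tri(T,b(378,163),S,k(570,32))))
print("lip",*map(r,tri(T,b(397,388),S,k(466,14))))
for n,p in dict(barL0=(401,25),barL1=(384,376),barR0=(457,60),barR1=(437,376)).items(): print(n,r(onz(T,b(*p),.19)))
print("lipfront",r(onz(T,b(370,396),.202)),r(onz(T,b(424,397),.202)))
print("green top edge on z.185",r(onz(T,a(203,235),.185)),r(onz(T,a(258,239),.185)),r(onz(T,a(258,262),.185)))
# rack corners
for p in((40,3),(3,326),(247,358)): print("rack",r(onz(T,a(*p),.01)))
for p in((75,22),(128,18),(134,27),(80,38)):print('gs',r(onz(S,g(*p),.187)))
E
```

```text
green tab [ 0.5438 -0.2046  0.1864] 0.0006
orange tab [ 0.6228 -0.2164  0.187 ] 0.0008
blue tab [0.5979 0.2207 0.2373] 0.0023
lip [0.5158 0.2246 0.2001] 0.0015
barL0 [0.6559 0.2254 0.19  ]
barL1 [0.52   0.2319 0.19  ]
barR0 [0.6418 0.204  0.19  ]
barR1 [0.5195 0.2119 0.19  ]
lipfront [0.5127 0.2334 0.202 ] [0.5118 0.2134 0.202 ]
green top edge on z.185 [ 0.5491 -0.1956  0.185 ] [ 0.547  -0.2173  0.185 ] [ 0.538  -0.2169  0.185 ]
rack [ 0.67   -0.1652  0.01  ]
rack [ 0.5131 -0.1418  0.01  ]
rack [ 0.495  -0.2594  0.01  ]
gs [ 0.5357 -0.2151  0.187 ]
gs [ 0.5422 -0.1937  0.187 ]
gs [ 0.5491 -0.1931  0.187 ]
gs [ 0.547 -0.216  0.187]
```

Top crop: green tab top face is centred at ~(442,257), the bar edges are clear, and the lip front is at row ~284. Scene crop: green tab top is at ~(221,242) and the lip at ~(426.5,173). The triangulation gaps are ≤2 mm. Green is at yaw about -8.4° and the bar at about -3°. I'm moving above green.

Emit:
{"name": "jog_arm", "arguments": {"increments": [-0.015,-0.016,0,0,0,0,-0.044,-0.048,0,0,0,0,-0.073,-0.08,0,0,0,0,-0.102,-0.111,0,0,0,0,-0.131,-0.143,0,0,0,0,-0.16,-0.174,0,0,0,0,-0.19,-0.207,0,0,0,0,-0.22,-0.24,0,0,0,0,-0.25,-0.273,0,0,0,0,-0.28,-0.305,0,0,0,0]}}

```text
time: 1.1
position: [0.3278, 0.1747, 0.2313]
orientation: [[-0.975, 0.223, 0.0], [0.223, 0.975, 0.0], [-0.0, 0.0, -1.0]]
contact_force: [1.2, 0.3, 0.3]
width: 0.0857
```

Emit:
{"name": "jog_arm", "arguments": {"increments": [-0.03,-0.032,0,0,0,0,-0.06,-0.065,0,0,0,0,-0.09,-0.098,0,0,0,-1,-0.12,-0.131,0,0,0,-2,-0.15,-0.164,0,0,0,-3,-0.18,-0.196,0,0,0,-4,-0.21,-0.229,0,0,0,-4.5,-0.24,-0.262,0,0,0,-4.5,-0.27,-0.294,0,0,0,-4.5,-0.296,-0.323,0,0,0,-4.5]}}

```text
time: 2.1
position: [0.5447, -0.2064, 0.2306]
orientation: [[-0.989, 0.146, -0.001], [0.146, 0.989, 0.0], [0.001, 0.0, -1.0]]
contact_force: [0.1, -0.2, 1.9]
width: 0.0856
```

```bash
python3 - <<'E'
from h import *
from bench import sense,vision
c=vision.read_camera("wrist");pickle.dump(c,open("w1.pkl","wb"));s=sense()
im=c["image"];R=np.array(s['orientation']);print(s['time'],s['position'],R.round(4).tolist(),s['joint_positions'])
for p in [(.544,-.205,.1865)]:
    q=proj(c,p)[0];print(q);cv2.circle(im,(int(q[0]),int(q[1])),4,(0,0,255),1)
cv2.imwrite("pics/w1.png",im)
E
```

```text
2.15 [ 0.54702173 -0.2119274   0.23008421] [[-0.9888, 0.1489, 0.0014], [0.1489, 0.9888, -0.0036], [-0.0019, -0.0033, -1.0]] [-0.55821557  0.32349286  1.44850303 -0.00234768  1.36653693 -1.97906639]
[318.62715827 267.58361776]
```

View pics/w1.png

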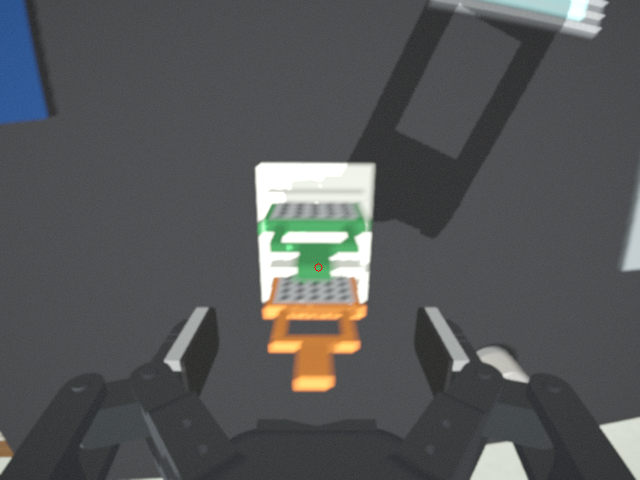

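Wrist view: the green tab top sits at ~(315,272), within a few px of the predicted (319,268). Orange is nearer to the camera bottom. The arm was still settling, so I'll let it settle and measure again.

Emit:
{"name": "jog_arm", "arguments": {"increments": [0,0,0,0,0,0,0,0,0,0,0,0,0,0,0,0,0,0,0,0,0,0,0,0,0,0,0,0,0,0]}}

```text
time: 2.65
position: [0.5439, -0.2035, 0.2318]
orientation: [[-0.989, 0.145, 0.0], [0.145, 0.989, -0.0], [-0.0, -0.0, -1.0]]
contact_force: [0.8, -0.4, 0.1]
width: 0.0853
```

```bash
python3 - <<'E'
from h import *
from bench import sense,vision
c=vision.read_camera("wrist");pickle.dump(c,open("w2.pkl","wb"));s=sense()
im=c["image"];R=np.array(s['orientation']);print(s['time'],s['position'],R.round(4).tolist())
print("pred",proj(c,[(.544,-.205,.1865),s['position']]))
hsv=cv2.cvtColor(im,cv2.COLOR_BGR2HSV);m=cv2.inRange(hsv,(45,100,40),(80,255,255))
for r in range(245,290,3):
    x=np.nonzero(m[r,280:360])[0]; print(r,x.min()+280 if len(x) else 0,x.max()+280 if len(x) else 0,hsv[r,315])
cv2.imwrite("pics/w2.png",cv2.resize(im[200:300,255:375],None,fx=6,fy=6))
E
```

```text
2.7 [ 0.54401386 -0.20366739  0.23176424] [[-0.9895, 0.1447, 0.0005], [0.1447, 0.9895, -0.0003], [-0.0005, -0.0002, -1.0]]
pred [[313.86640385 268.49313519]
 [316.02090169 308.28872136]]
245 280 359 [ 68 138 152]
248 280 359 [ 67 135 153]
251 296 332 [ 67 128 155]
254 297 330 [ 68 133 153]
257 297 330 [ 67 132 153]
260 296 331 [ 67 134 152]
263 295 331 [ 68 137 162]
266 295 332 [ 68 132 186]
269 296 331 [ 68 132 190]
272 295 331 [ 68 132 186]
275 295 332 [ 69 133 186]
278 0 0 [ 67  78 176]
281 0 0 [ 90   6 126]
284 0 0 [ 78   9 145]
287 0 0 [ 83   7 144]
```

View pics/w2.png

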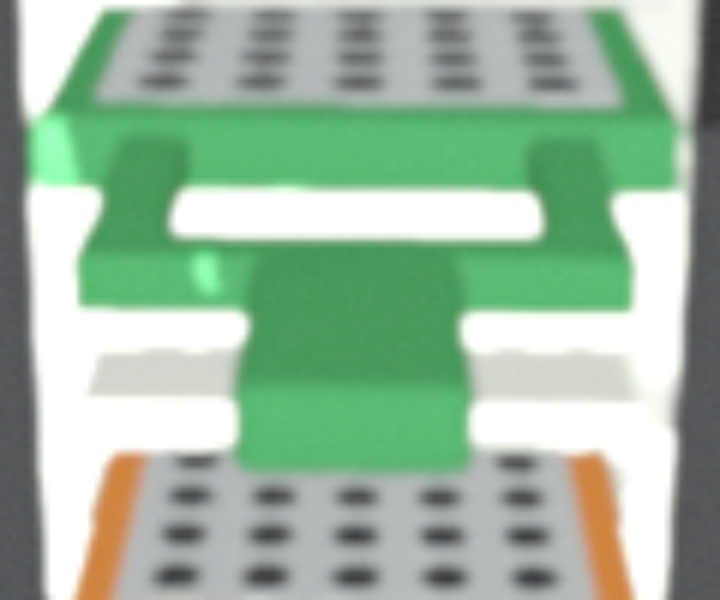

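The crop shows the green tab top face centred at ~(313.5,270), edges square to the tool. That is about 1 mm from the estimate. I'm descending and gripping across the tab width.

Emit:
{"name": "jog_arm", "arguments": {"increments": [-0.001,-0.001,0.01,0,0,0,-0.001,-0.001,0.025,0,0,0,-0.001,-0.001,0.04,0,0,0,-0.001,-0.001,0.055,0,0,0,-0.001,-0.001,0.068,0,0,0,-0.001,-0.001,0.075,0,0,0,-0.001,-0.001,0.079,0,0,0,-0.001,-0.001,0.079,0,0,0,-0.001,-0.001,0.079,0,0,0]}}

```text
time: 3.6
position: [0.5453, -0.2058, 0.1528]
orientation: [[-0.989, 0.146, 0.001], [0.146, 0.989, -0.001], [-0.001, -0.0, -1.0]]
contact_force: [0.8, -0.3, -0.7]
width: 0.0853
```

Emit:
{"name": "jog_arm", "arguments": {"increments": [0,0,0,0,0,0,0,0,0,0,0,0,0,0,0,0,0,0,0,0,0,0,0,0,0,0,0,0,0,0,0,0,0,0,0,0,0,0,0,0,0,0,0,0,0,0,0,0,0,0,0,0,0,0,0,0,0,0,0,0], "jaw": 1}}

```text
time: 4.6
position: [0.5452, -0.2056, 0.1526]
orientation: [[-0.989, 0.146, 0.001], [0.146, 0.989, -0.0], [-0.001, -0.0, -1.0]]
contact_force: [0.9, 0.4, 3.9]
width: 0.0232
```

Gripped at 23 mm. Lifting straight up.

Emit:
{"name": "jog_arm", "arguments": {"increments": [0,0,-0.003,0,0,0,0,0,-0.009,0,0,0,0,0,-0.018,0,0,0,0,0,-0.028,0,0,0,0,0,-0.04,0,0,0,0,0,-0.052,0,0,0,0,0,-0.063,0,0,0,0,0,-0.072,0,0,0,0,0,-0.077,0,0,0,0,0,-0.078,0,0,0]}}

```text
time: 5.6
position: [0.5452, -0.2057, 0.2311]
orientation: [[-0.989, 0.146, 0.001], [0.146, 0.989, -0.001], [-0.001, -0.001, -1.0]]
contact_force: [0.1, 0.0, -0.9]
width: 0.0229
```

Emit:
{"name": "jog_arm", "arguments": {"increments": [0.001,0.004,0,0,0,0,0.004,0.012,0,0,0,0,0.009,0.026,0,0,0,0,0.016,0.046,0,0,0,0,0.025,0.071,0,0,0,0,0.034,0.097,0,0,0,0,0.043,0.124,0,0,0,0,0.053,0.151,0,0,0,0,0.063,0.179,0,0,0,0,0.072,0.207,0,0,0,0]}}

```text
time: 6.6
position: [0.5024, 0.0125, 0.2303]
orientation: [[-0.989, 0.145, -0.0], [0.145, 0.989, 0.001], [0.0, 0.0, -1.0]]
contact_force: [0.5, 1.4, -1.8]
width: 0.0235
```

Emit:
{"name": "jog_arm", "arguments": {"increments": [0.01,0.028,0,0,0,0,0.02,0.056,0,0,0,-1,0.029,0.083,0,0,0,-2,0.038,0.109,0,0,0,-3,0.047,0.135,0,0,0,-4,0.056,0.16,0,0,0,-5,0.063,0.18,0,0,0,-5.3,0.068,0.195,0,0,0,-5.3,0.071,0.204,0,0,0,-5.3,0.072,0.208,0,0,0,-5.3]}}

```text
time: 7.6
position: [0.4617, 0.2274, 0.2303]
orientation: [[-0.999, 0.052, -0.0], [0.052, 0.999, 0.0], [0.0, 0.0, -1.0]]
contact_force: [-0.2, -0.6, -1.0]
width: 0.0232
```

Emit:
{"name": "jog_arm", "arguments": {"increments": [0,0,0,0,0,0,0,0,0,0,0,0,0,0,0,0,0,0,0,0,0,0,0,0,0,0,0,0,0,0]}}

```text
time: 8.1
position: [0.4631, 0.2255, 0.2303]
orientation: [[-0.999, 0.055, -0.0], [0.055, 0.999, -0.0], [0.0, -0.0, -1.0]]
contact_force: [-0.4, 0.6, -2.1]
width: 0.0231
```

```bash
python3 - <<'E'
from h import *
from bench import sense,vision
s=sense();print(s['time'],s['position'],np.array(s['orientation']).round(3).tolist(),s['width'])
C={n:vision.read_camera(n) for n in("scene","top")}
for n in C:pickle.dump(C[n],open(n+"2.pkl","wb"))
f=lambda im,x,y,w,h,k:cv2.resize(im[y:y+h,x:x+w],None,fx=k,fy=k,interpolation=cv2.INTER_CUBIC)
o=np.zeros((600,800,3),np.uint8)
o[:560,:400]=f(C["scene"]["image"],390,130,100,140,4);o[:600,400:]=f(C["top"]["image"],130,185,100,150,4)
cv2.imwrite("pics/c2.png",o)
E
```

```text
8.1 [0.46310293 0.2255342  0.23027434] [[-0.999, 0.055, -0.0], [0.055, 0.999, -0.0], [0.0, -0.0, -1.0]] 0.02307586952395895
```

View pics/c2.png

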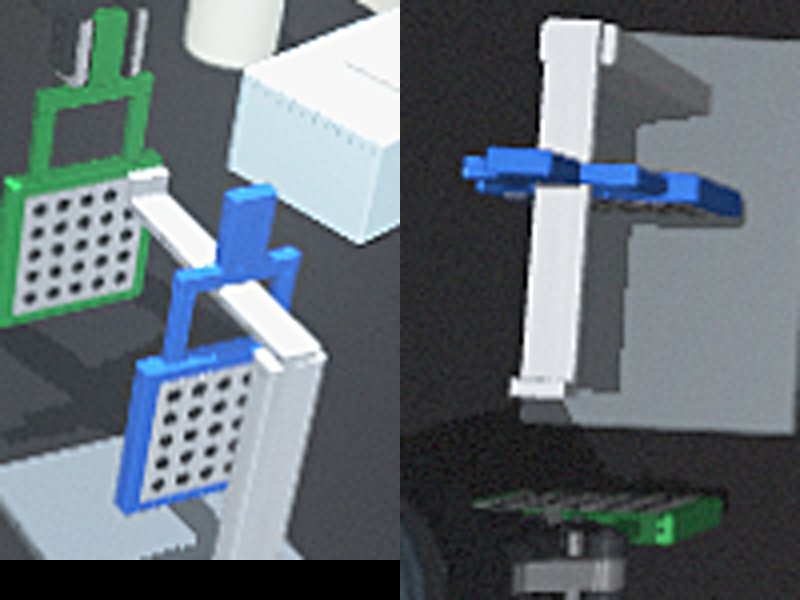

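The green cassette is held upright ahead of the tip, with the blue one undisturbed. In the scene crop, the eye centre is at ~(90,133) and the tray's bottom-left corner at ~(3,326). I'll check these against the prediction.

```bash
python3 - <<'E'
from h import *
S=load("scene2");T=load("top2")
e=np.array([.463,.2255,.194]);x=np.array([.9985,-.055,0]);y=np.array([.055,.9985,0]);z=np.array([0,0,1])
P=[e+.004*x+a*y+b*z for a,b in((0,0),(-.023,.02),(.023,.02),(-.023,-.02),(.023,-.02))]+[e+.006*x-.045*y-.11*z,e+.006*x+.045*y-.11*z,e+.005*x-.012*y+.07*z]
print(((proj(S,P)-[390,130])*4).round())
Q=[e+.006*x+a*.045*y-.02*z for a in(-1,1)]+[e+.006*x+a*.045*y-.11*z for a in(-1,1)]
print(((proj(T,Q)-[130,185])*4+[400,0]).round())
tip=np.array([.5125,.2235,.19]);print("tip in S",((proj(S,[tip+.012*z+.01*y,tip+.012*z-.01*y])-[390,130])*4).round())
d=e-tip;print("in hook",d@x,d@y)
E
```

```text
[[ 90. 137.]
 [ 55. 111.]
 [133.  96.]
 [ 47. 178.]
 [123. 163.]
 [ -4. 330.]
 [140. 296.]
 [ 85.  20.]]
[[669. 508.]
 [435. 502.]
 [718. 491.]
 [509. 486.]]
tip in S [[155. 163.]
 [121. 170.]]
in hook -0.049535749999999934 -0.0007254999999999943
```

The prediction agrees to within ~1.5 mm, against 11 mm clearances. Threading the eye over the lip.

Emit:
{"name": "jog_arm", "arguments": {"increments": [-0.002,0.001,0,0,0,0,-0.006,0.001,0,0,0,0,-0.012,0.001,0,0,0,0,-0.019,0.001,0,0,0,0,-0.027,0.001,0,0,0,0,-0.035,0.001,0,0,0,0,-0.042,0.001,0,0,0,0,-0.047,0.001,0,0,0,0,-0.05,0.001,0,0,0,0,-0.05,0.001,0,0,0,0]}}

```text
time: 9.2
position: [0.5133, 0.2242, 0.2302]
orientation: [[-0.999, 0.054, -0.0], [0.054, 0.999, -0.0], [0.0, -0.0, -1.0]]
contact_force: [-0.7, 0.3, -1.1]
width: 0.0232
```

Emit:
{"name": "jog_arm", "arguments": {"increments": [-0.002,0,0,0,0,0,-0.006,0,0,0,0,0,-0.012,0,0,0,0,0,-0.019,0,0,0,0,0,-0.026,0,0,0,0,0,-0.033,0,0,0,0,0,-0.038,0,0,0,0,0,-0.041,0,0,0,0,0,-0.041,0,0,0,0,0,-0.041,0,0,0,0,0]}}

```text
time: 10.2
position: [0.5537, 0.2221, 0.2302]
orientation: [[-0.999, 0.054, -0.0], [0.054, 0.999, -0.0], [0.0, -0.0, -1.0]]
contact_force: [0.6, -0.6, -1.7]
width: 0.0231
```

Emit:
{"name": "jog_arm", "arguments": {"increments": [0,0,0.002,0,0,0,0,0,0.005,0,0,0,0,0,0.009,0,0,0,0,0,0.013,0,0,0,0,0,0.016,0,0,0,0,0,0.018,0,0,0,0,0,0.02,0,0,0,0,0,0.021,0,0,0,0,0,0.021,0,0,0,0,0,0.021,0,0,0]}}

```text
time: 11.2
position: [0.554, 0.2221, 0.2094]
orientation: [[-0.999, 0.054, 0.0], [0.054, 0.999, 0.0], [-0.0, 0.0, -1.0]]
contact_force: [0.8, 1.0, -1.8]
width: 0.023
```

```bash
python3 - <<'E'
from h import *
from bench import sense,vision
s=sense();print(s['time'],s['position'],s['contact_force'],s['width'])
C={n:vision.read_camera(n) for n in("scene","top")}
for n in C:pickle.dump(C[n],open(n+"3.pkl","wb"))
f=lambda im,x,y,w,h,k:cv2.resize(im[y:y+h,x:x+w],None,fx=k,fy=k,interpolation=cv2.INTER_CUBIC)
o=np.zeros((600,800,3),np.uint8)
o[:560,:400]=f(C["scene"]["image"],390,130,100,140,4);o[:600,400:]=f(C["top"]["image"],130,185,100,150,4)
cv2.imwrite("pics/c3.png",o)
E
```

```text
11.2 [0.55396125 0.22211813 0.20942782] [ 0.84451077  0.96167022 -1.81267513] 0.022962453561265903
```

View pics/c3.png

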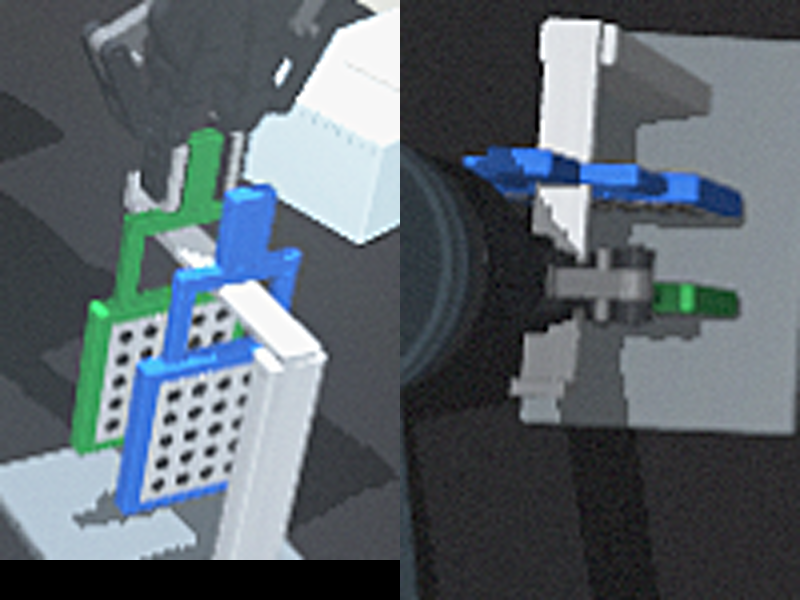

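Green is on the bar between the lip and blue, with clear gaps. It is ~3–4 mm above rest, so I'm lowering slowly until contact.

Emit:
{"name": "jog_arm", "arguments": {"increments": [0,0,0.0005,0,0,0,0,0,0.001,0,0,0,0,0,0.0015,0,0,0,0,0,0.002,0,0,0,0,0,0.0025,0,0,0,0,0,0.003,0,0,0,0,0,0.003,0,0,0,0,0,0.003,0,0,0]}}

```text
time: 12.1
position: [0.5539, 0.2221, 0.2063]
orientation: [[-0.999, 0.054, -0.0], [0.054, 0.999, -0.0], [0.0, -0.0, -1.0]]
contact_force: [0.9, -0.6, -0.9]
width: 0.0232
```

Emit:
{"name": "jog_arm", "arguments": {"increments": [0,0,0.0005,0,0,0,0,0,0.001,0,0,0,0,0,0.001,0,0,0,0,0,0.001,0,0,0]}}

```text
time: 12.5
position: [0.5539, 0.2221, 0.2053]
orientation: [[-0.999, 0.054, -0.0], [0.054, 0.999, 0.0], [0.0, 0.0, -1.0]]
contact_force: [0.0, 0.0, -0.6]
width: 0.0229
```

Emit:
{"name": "jog_arm", "arguments": {"increments": [0,0,0.0005,0,0,0,0,0,0.001,0,0,0,0,0,0.001,0,0,0,0,0,0.001,0,0,0]}}

```text
time: 12.9
position: [0.5539, 0.2221, 0.2046]
orientation: [[-0.999, 0.054, 0.0], [0.054, 0.999, 0.0], [-0.0, 0.0, -1.0]]
contact_force: [-0.4, -0.8, 0.2]
width: 0.0228
```

Emit:
{"name": "jog_arm", "arguments": {"increments": [0,0,0.0005,0,0,0,0,0,0.001,0,0,0,0,0,0.001,0,0,0,0,0,0.001,0,0,0]}}

```text
time: 13.3
position: [0.554, 0.2221, 0.2046]
orientation: [[-0.999, 0.054, 0.001], [0.054, 0.999, 0.0], [-0.001, 0.0, -1.0]]
contact_force: [-3.2, 0.1, 7.3]
width: 0.0232
```

Contact, 7 N. I'm easing off and releasing.

Emit:
{"name": "jog_arm", "arguments": {"increments": [0,0,-0.0005,0,0,0,0,0,-0.0005,0,0,0]}}

```text
time: 13.5
position: [0.554, 0.2221, 0.2046]
orientation: [[-0.999, 0.054, 0.001], [0.054, 0.999, 0.0], [-0.001, 0.0, -1.0]]
contact_force: [-2.2, -0.6, 6.0]
width: 0.0229
```

Emit:
{"name": "jog_arm", "arguments": {"increments": [0,0,0,0,0,0,0,0,0,0,0,0,0,0,0,0,0,0,0,0,0,0,0,0,0,0,0,0,0,0,0,0,0,0,0,0], "jaw": 0.5}}

```text
time: 14.1
position: [0.5539, 0.2221, 0.2037]
orientation: [[-0.999, 0.054, -0.0], [0.054, 0.999, -0.0], [0.0, -0.0, -1.0]]
contact_force: [-0.1, -0.4, 0.2]
width: 0.0428
```

Emit:
{"name": "jog_arm", "arguments": {"increments": [0,0,-0.003,0,0,0,0,0,-0.009,0,0,0,0,0,-0.018,0,0,0,0,0,-0.03,0,0,0,0,0,-0.045,0,0,0,0,0,-0.06,0,0,0,0,0,-0.075,0,0,0,0,0,-0.088,0,0,0,0,0,-0.097,0,0,0,0,0,-0.1,0,0,0]}}

```text
time: 15.1
position: [0.5543, 0.2222, 0.3054]
orientation: [[-0.999, 0.054, 0.002], [0.054, 0.999, 0.0], [-0.002, 0.001, -1.0]]
contact_force: [-0.6, -0.0, 0.9]
width: 0.0424
```

Emit:
{"name": "jog_arm", "arguments": {"increments": [0.005,0,-0.01,0,0,0,0.02,0,-0.02,0,0,0,0.04,0,-0.03,0,0,0,0.06,0,-0.03,0,0,0,0.085,0,-0.03,0,0,0,0.11,0,-0.03,0,0,0,0.13,0,-0.03,0,0,0,0.145,0,-0.03,0,0,0,0.15,0,-0.03,0,0,0,0.15,0,-0.03,0,0,0]}}

```text
time: 16.1
position: [0.4036, 0.2303, 0.3343]
orientation: [[-0.999, 0.053, 0.001], [0.053, 0.999, 0.0], [-0.001, 0.0, -1.0]]
contact_force: [0.1, 0.8, 0.2]
width: 0.0428
```

```bash
python3 - <<'E'
from h import *
from bench import sense,vision
s=sense();print(s['time'],s['position'],s['contact_force'],s['width'])
C={n:vision.read_camera(n) for n in("scene","top")}
for n in C:pickle.dump(C[n],open(n+"4.pkl","wb"))
f=lambda im,x,y,w,h,k:cv2.resize(im[y:y+h,x:x+w],None,fx=k,fy=k,interpolation=cv2.INTER_CUBIC)
o=np.zeros((600,800,3),np.uint8)
o[:560,:400]=f(C["scene"]["image"],390,130,100,140,4);o[:600,400:]=f(C["top"]["image"],130,185,100,150,4)
cv2.imwrite("pics/c4.png",o)
for nm,lo,hi,a in(("blue",(100,150,60),(125,255,255),{"scene":(390,170,100,140),"top":(140,215,80,50)}),("orange",(5,150,100),(20,255,255),{"scene":(195,235,80,140),"top":(385,195,90,40)})):
    for n in a:
        x,y,w,h=a[n]
        for k in"14":
            m=cv2.inRange(cv2.cvtColor(load(n+k)["image"],cv2.COLOR_BGR2HSV)[y:y+h,x:x+w],lo,hi);M=cv2.moments(m,True);print(nm,n,k,M['m00'],round(M['m10']/M['m00'],2),round(M['m01']/M['m00'],2))
E
```

```text
16.1 [0.40358241 0.23029865 0.33429731] [0.1233581  0.82718311 0.20801865] 0.04277207559692822
blue scene 1 912.0 50.54 41.44
blue scene 4 947.0 50.77 41.24
blue top 1 545.0 37.61 14.39
blue top 4 547.0 37.52 14.37
orange scene 1 1009.0 36.84 67.74
orange scene 4 1034.0 36.68 67.55
orange top 1 482.0 52.0 17.0
orange top 4 493.0 51.79 17.0
```

View pics/c4.png

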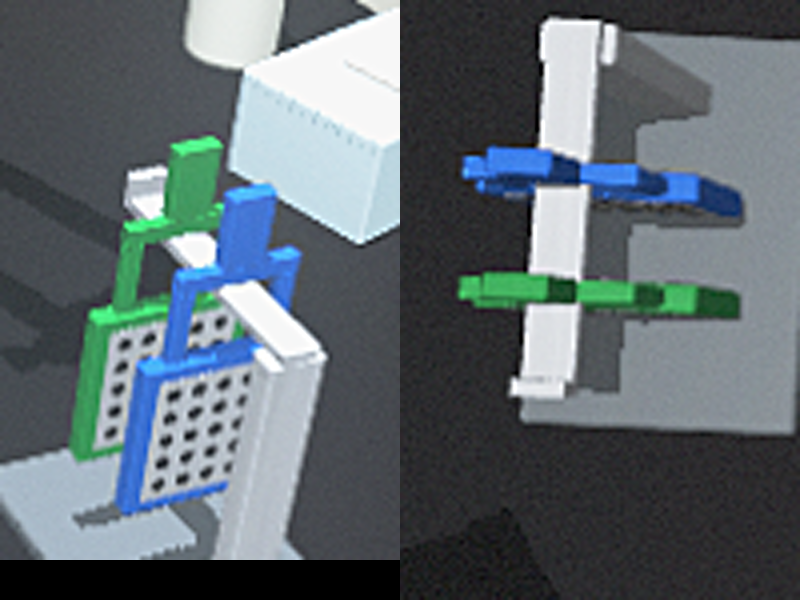

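Green hangs alone on the bar, square and in front of blue. Blue and orange moved less than 0.3 px. I'll wait a second, check that green is at rest and where it is, then hand in.

Emit:
{"name": "jog_arm", "arguments": {"increments": [0,0,0,0,0,0,0,0,0,0,0,0,0,0,0,0,0,0,0,0,0,0,0,0,0,0,0,0,0,0,0,0,0,0,0,0,0,0,0,0,0,0,0,0,0,0,0,0,0,0,0,0,0,0,0,0,0,0,0,0]}}

```text
time: 17.2
position: [0.4041, 0.2302, 0.3338]
orientation: [[-0.999, 0.054, 0.0], [0.054, 0.999, 0.0], [-0.0, 0.0, -1.0]]
contact_force: [-0.4, -0.1, -0.6]
width: 0.0426
```

```bash
python3 - <<'E'
from h import *
from bench import vision,job
for n,(x,y,w,h) in{"scene":(390,130,100,140),"top":(130,185,100,150)}.items():
    for c in(load(n+"4"),vision.read_camera(n)):
        m=cv2.inRange(cv2.cvtColor(c["image"],cv2.COLOR_BGR2HSV)[y:y+h,x:x+w],(45,100,40),(80,255,255));M=cv2.moments(m,True);print(n,M['m00'],round(M['m10']/M['m00'],2),round(M['m01']/M['m00'],2))
P,g=tri(load("top4"),((515-400.)/4+130,285/4+185),load("scene4"),(195/4+390,144/4+130))
d=P-[.5125,.2235,.19];print("tab",P.round(4),g.round(4),"hook x,y,z eye",d@[.9985,-.055,0],d@[.055,.9985,0],d[2]-.07)
print(job.sign_off())
E
```

```text
scene 819.0 36.11 68.94
scene 818.0 36.11 68.86
top 493.0 48.08 73.16
top 488.0 48.07 73.13
tab [0.5533 0.2215 0.2375] 0.0031 hook x,y,z eye 0.04086873857327666 0.00021619736784934623 -0.02245759058803737
the job is handed in; nothing more can be done
None
```

The green cassette now hangs on the hook in front of the blue one, and I handed the job in at about 17 s of the 53 s allowed. I gripped green by its tab, lifted it straight out of the rack, passed its eye over the lip, lowered it onto the bar and backed the arm away.

Last checks before handing in:
- **Green position:** its eye is about 41 mm behind the tip, within 1 mm of the bar's middle line and about 22 mm below the bar's top. The two camera rays behind this missed each other by 3 mm, so expect that much uncertainty.
- **Green at rest:** its image moved less than 0.1 px over one second. It looks upright and square to the bar; I judged that by eye in the pictures.
- **Blue and orange:** before and after pictures agree to within 0.3 px, so neither moved noticeably.
- **Forces:** the highest wrist force reading was about 7 N, when green touched down on the bar. The arm ended clear of everything.

No check failed. The sign-off gives no verdict.

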